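# Follow the open joint of a stone panel and bed its raised end stone

### The job

Check the open joint of the stone panel: starting beside the end stone that sits flush, trace the whole joint with the fingertips, round both corners of its step, no more than a finger's breadth above the stones or lightly touching them, to the raised stone at the other end. Then gently press that raised stone down until it is flush with its neighbours, and finish still holding it down with the fingertips. Nothing is to be picked up, and the two loose strips and the jar stay where they are.

Things in the scene. Friction and masses are not known exactly. Their poses are not given: they have to be found in the camera images.
- seam_1 (a point): mark 1 of 8 along the middle of the open joint, level with the stone faces (34 mm above the table). The left end of the joint, 50 mm short (along the panel's length) of the centre of the left end stone. The joint is too narrow to enter: follow it over the stone faces; place is judged at the point between the finger pads.
- seam_2 (a point): mark 2 of 8 along the middle of the open joint, level with the stone faces (34 mm above the table). On a straight stretch; marks 1 to 4 lie on one line, 33 mm apart.
- seam_3 (a point): mark 3 of 8 along the middle of the open joint, level with the stone faces (34 mm above the table). On a straight stretch; marks 1 to 4 lie on one line, 33 mm apart.
- seam_4 (a point): mark 4 of 8 along the middle of the open joint, level with the stone faces (34 mm above the table). The first corner of the step: here the joint turns square and runs 45 mm across the panel, straight to mark 5.
- seam_5 (a point): mark 5 of 8 along the middle of the open joint, level with the stone faces (34 mm above the table). The second corner of the step: the joint turns square again and runs on along the panel's length to mark 8.
- seam_6 (a point): mark 6 of 8 along the middle of the open joint, level with the stone faces (34 mm above the table). On a straight stretch; marks 5 to 8 lie on one line, 33 mm apart.
- seam_7 (a point): mark 7 of 8 along the middle of the open joint, level with the stone faces (34 mm above the table). On a straight stretch; marks 5 to 8 lie on one line, 33 mm apart.
- seam_8 (a point): mark 8 of 8 along the middle of the open joint, level with the stone faces (34 mm above the table). The right end of the joint, 50 mm short of the centre of the right end stone.
- panel: stone wall panel fixed to the table: black board 220 (x) by 370 (y) by 18 mm, covered with butted pale stone slips, faces 34 mm above the table (the rows along the two long edges 3 mm higher). Origin: centre of the underside; y along its length, to the robot's left; z up. Its one open joint is dark, 8 mm wide, Z-shaped: 100 mm along, 45 mm step across, 100 mm along.
- raised_top (a point): centre of the top face of the raised end stone, 60 mm (across the panel) by 45 mm (along it), at one end of the joint (left or right, it varies). It stands 14 mm above the stones around it (face 48 mm above the table) on a springy foam pad and moves only straight down; this point moves with it.
- raised (a joint): how far the raised stone is pressed down, m: 0 untouched, 0.014 flush, 0.016 bottomed. The pad pushes back with about 1.5 N at 0, 6 N at flush and 7 N at the bottom, and lifts the stone again when it is let go.
- settled_top (a point): centre of the top face of the settled end stone, same size and look, but fixed and flush (34 mm above the table), at the other end of the joint.
- spare_strip: loose stone strip 26 x 110 x 18 mm lying on the near edge row of the panel; leave alone. Origin: centre of its underside, y along its length.
- glue_jar: closed jar, 44 mm across, 50 mm high, standing on the far edge row of the panel; leave alone. Origin: centre of its underside.
- loose_strip: loose stone strip 30 x 130 x 20 mm lying on the table just off the right end of the panel; leave alone. Origin: centre of its underside, y along its length.

How it is judged:
By the outcome, as a careful person would: the job done as asked, in the order asked, and still so for the second after the job is handed in, while the arm keeps its last pose, push and grip.
It also fails if it takes over 45 s, if anything falls off the work surface, if the arm or the gripper's body presses on something with over 40 N, if the wrist force passes 120 N, or if a joint passes its speed limit or range.

### The arm

A 6-joint arm with a two-finger parallel gripper is mounted at the origin on the work surface. World frame = base frame: x ahead of the robot, y to its left, z up, the work surface at z = 0. Lengths are in mm, angles in rad, forces in N, time in s.
With the tool pointing down it reaches from about 350 to 975 mm from the base axis. Payload 7.1 kg.
Tool frame: the origin (TCP) lies midway between the tips of the shut fingers; the grasp point (between the pads) lies 19 mm behind it (ctrl.tcp_to_grasp is the distance from the TCP to the grasp point, in mm); z points along the fingers, y is the line along which they close (so a half turn about z gives the same grasp; the last joint's range is limited). The gripper opens to 88 mm and grips with 3 to 60 N. Pads are 20 mm wide; open, the fingers measure 115 mm over their backs; the gripper's body (75 mm by 178 mm) begins 61 mm behind the grasp point.
Start: joints at [-1.161, 0.423, 1.63, -0, 1.089, -0.019], TCP at [259.877, -568.391, 222.675] pointing down, gripper open.
Joint ranges: [-3, 3], [-0.9, 2.11], [0.09, 2.58], [-1.31, 4.45], [0.11, 2.69], [-2.54, 2.54]. Speed limits (rad/s): [2.39, 2.39, 3.01, 3.14, 3.14, 3.14].

### API

Orientations are given as a rotation vector (axis times angle).
In Python, from workcell import get_obs, cams, ticket, boxes_of, ctrl gives the robot as it stands.
- The arm moves only by the shell command python3 -m creep 'ROWS' [OPENING]. ROWS is JSON, one flat list of numbers, 4 for each row, row after row: the shift along the world's x, y, z in m, then the turn about the world's z in rad. In form: [tx, ty, tz, spin, tx, ty, tz, spin, ...]. A call has 1 to 10 rows; each row is the pose to reach, as a shift and turn from the pose commanded when the call began; what a row does not reach only later rows make up. A row lasts 1/12 s, in which the tool goes at most 41.7 mm and 7.16 degrees, less where a joint would pass 70% of its speed; a pose out of reach is approached as far as the arm can. A call with a gripper value outside its range is refused whole. OPENING is the opening, from 0 (shut) to 1 (fully open), set as the call begins (- or left out, the last holds). The fingers move at their own pace and stop on an object; the grip force is fixed at half the most. Time passes only in rows, so rows that repeat a pose let the fingers close. It gives the time, the measured TCP pose, the force, the opening and the grip force at its end, in the units of the state.
- get_obs(): the state, without advancing time (a new reading comes with each control period).
- cams.get_image(name): name is "side" or "top"; returns (picture, depth): 420x560x3 uint8, red, green, blue; 420x560 float32, mm along the optical axis (not along the pixel's ray), 0 where there is no reading.
- cams.get_calibration(name): a dict with "mtx" (3x3 intrinsics, pixels), "D" ([k1, k2, p1, p2, k3] as OpenCV has them; the pictures are not rectified), "R" (3x3) and "t" (3): a world point X has camera coordinates R X + t. Camera axes: x right, y down, z forward; pixel columns grow to the right and rows downward; lengths in mm; the calibration is good to about 2 mm. A picture is of the moment at which its call begins. get_calibration takes no time and is no camera call.
- ticket.close_job(): hands the job in; it is judged then, once.
Trained networks look in the newest picture that a camera, given by its name, has taken for a name from the list of things; names that differ only in an ending like _2 or _b are one class to them, and where a whole thing is asked for, a point or a joint stands for the part that bears it (a point fixed in the world has none). Each returns a list of dicts, best first, with "score" (0 to 1); they miss things now and then, are a little off and sometimes report something else, mostly with a low value. They report only what shows in the picture. A call takes as long as a camera call.
- boxes_of(camera, target): "centre" ([column, row] in pixels, amid what is visible of it).
The state is a dict: "t": time; "qpos": joint angles; "qvel": joint speeds; "joint_torque": joint torques, N m; "ee_pos": TCP position; "orientation": TCP orientation; "ft_force": force on the tool from outside, world axes, zero at the start; "moment": the same for the moment, N m; "width": finger opening in mm; "grasp_force": force on a finger pad.
Only numpy, scipy, OpenCV 4.12 (cv2) and the standard library are available. Lean on these libraries where they do the work, as an engineer would, in place of code of your own. Each camera call takes 0.05 s, during which the arm holds its last target. There are 200 camera calls.

## Working session

There is one attempt and no reset: what is moved stays moved. The work goes in short steps, Python scripts to look and compute and a shell command to move; the robot and the scene stay as the last step left them, time stands still between calls to the robot, and variables do not carry over. Pictures are saved under pics/ and viewed, at most 10 in all, crops included, and the job is handed in when it is done.

```bash
mkdir -p pics; cat > h.py <<'E'
import numpy as np, cv2
from workcell import get_obs, cams, ticket, boxes_of, ctrl
def ray(cam,px,z):
    c=cams.get_calibration(cam);K,D,R,t=[np.array(c[k],float) for k in("mtx","D","R","t")]
    u=cv2.undistortPoints(np.array(px,float).reshape(-1,1,2),K,D).reshape(-1,2)
    d=np.c_[u,np.ones(len(u))]@R; o=-R.T@t.ravel()
    return o+d*((z-o[2])/d[:,2])[:,None]
def pix(cam,X):
    c=cams.get_calibration(cam);K,D,R,t=[np.array(c[k],float) for k in("mtx","D","R","t")]
    return cv2.projectPoints(np.array(X,float).reshape(-1,3),cv2.Rodrigues(R)[0],t.ravel(),K,D)[0].reshape(-1,2)
E
python3 - <<'E'
from h import *
for n in("top","side"):
    im,d=cams.get_image(n);cv2.imwrite(f"pics/{n}0.png",cv2.resize(im[:,:,::-1],(784,588)));np.save(f"{n}0.npy",d)
    for k in("raised_top","settled_top","seam_1","panel","glue_jar","spare_strip","loose_strip"):
        for b in boxes_of(n,k)[:2]: print(n,k,b,ray(n,b["centre"],34).round(0))
print(get_obs(), ctrl.tcp_to_grasp)
E
```

```text
top raised_top {'centre': [178.8, 209.0], 'score': 0.74} [[567. 204.  34.]]
top settled_top {'centre': [349.8, 236.0], 'score': 0.9} [[522. -97.  34.]]
top seam_1 {'centre': [266.7, 225.9], 'score': 0.63} [[539.  49.  34.]]
top panel {'centre': [267.2, 227.7], 'score': 0.62} [[535.  48.  34.]]
top panel {'centre': [353.2, 234.9], 'score': 0.39} [[ 524. -103.   34.]]
top glue_jar {'centre': [289.4, 175.7], 'score': 0.71} [[628.  10.  34.]]
top spare_strip {'centre': [225.7, 271.7], 'score': 0.94} [[458. 119.  34.]]
top loose_strip {'centre': [415.6, 220.9], 'score': 0.71} [[ 550. -212.   34.]]
side raised_top {'centre': [217.6, 275.0], 'score': 0.93} [[566. 194.  34.]]
side settled_top {'centre': [310.7, 200.0], 'score': 0.79} [[525. -92.  34.]]
side settled_top {'centre': [212.4, 276.9], 'score': 0.31} [[571. 201.  34.]]
side seam_1 {'centre': [266.4, 254.1], 'score': 0.94} [[521. 109.  34.]]
side panel {'centre': [268.2, 256.3], 'score': 0.58} [[515. 113.  34.]]
side glue_jar {'centre': [244.6, 202.4], 'score': 0.82} [[643. -22.  34.]]
side spare_strip {'centre': [296.7, 262.0], 'score': 0.57} [[464. 105.  34.]]
side loose_strip {'centre': [317.6, 180.5], 'score': 0.65} [[ 545. -177.   34.]]
{'t': 0.8, 'qpos': array([-1.16100024e+00,  4.23069906e-01,  1.62990140e+00,  2.13827284e-05,
        1.08860468e+00, -1.90295383e-02]), 'qvel': array([-1.96535505e-04,  3.31643978e-04, -2.69504161e-04,  5.65538696e-05,
       -4.48468767e-04,  2.65909532e-04]), 'joint_torque': array([-1.12445523e-03, -5.44512963e+01, -2.74033087e+01,  6.45344378e-02,
        1.66721310e-02,  1.32585185e-05]), 'ee_pos': array([ 259.8825926 , -568.38933588,  222.69331668]), 'orientation': array([3.06964583e+00, 6.68430450e-01, 3.42751555e-05]), 'ft_force': array([-0.68562841,  0.1085746 , -0.00939756]), 'moment': array([ 3.27008646e-02,  9.51164424e-05, -4.06455063e-02]), 'grasp_force': 0.0, 'width': 87.95164088867249} 18.700000000000003
```

View pics/top0.png

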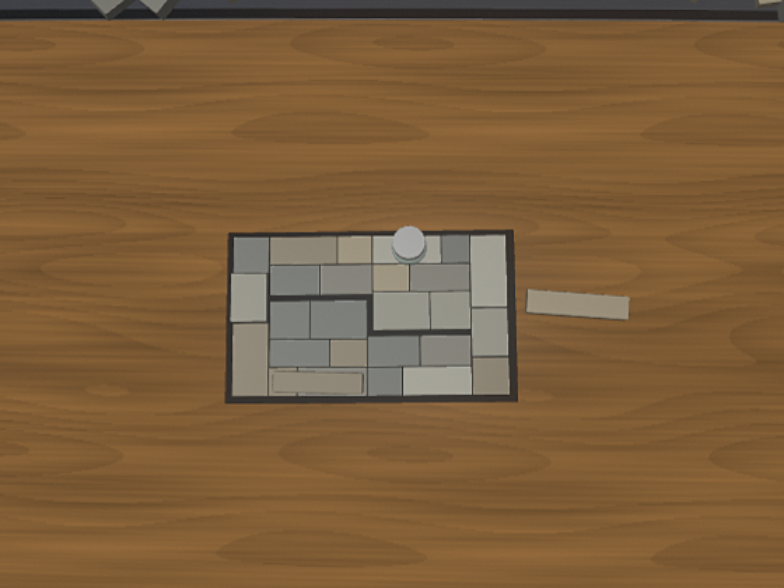

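View pics/side0.png

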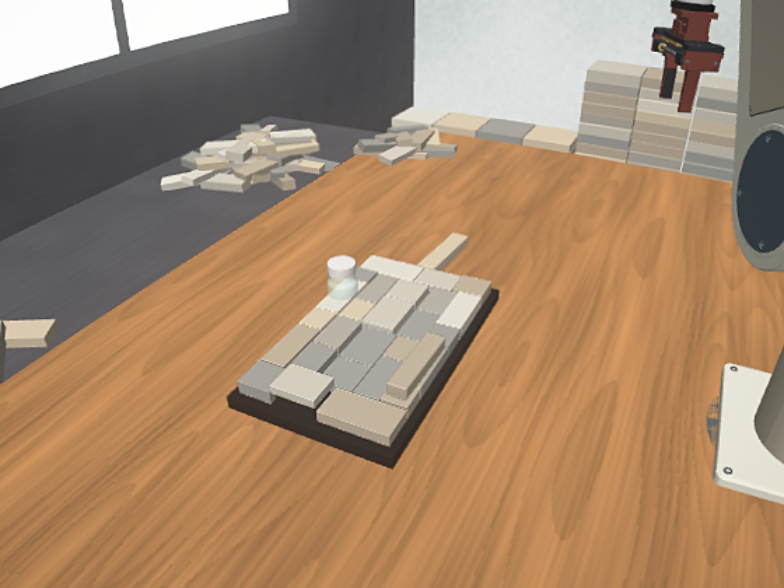

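The top view shows the raised stone at left (248,298) and the settled stone at right (490,332). The joint runs from (470,332) to (370,332), up to (370,297), then on to (270,297). So I trace from mark 8 to mark 1. Next I measure it finely.

```bash
python3 - <<'E'
from h import *
ims=[]
im=cams.get_image("top")[0]; d=np.load("top0.npy")
g=im.max(2).astype(int)
# rectified metric view at z=34: x 430..680, y -140..240, 2px/mm
xs=np.arange(680,420,-.5);ys=np.arange(250,-160,-.5)
Y,X=np.meshgrid(ys,xs);P=pix("top",np.c_[X.ravel(),Y.ravel(),np.full(X.size,34)]).astype(np.float32)
r=cv2.remap(im,P[:,0].reshape(X.shape),P[:,1].reshape(X.shape),cv2.INTER_CUBIC)
for k in range(0,len(ys),100): cv2.putText(r,str(int(ys[k])),(k,12),0,.4,(255,255,0))
for k in range(20,len(xs),40): cv2.putText(r,str(int(xs[k])),(0,k+4),0,.4,(255,255,0))
rr=r[:, :800]; cv2.imwrite("pics/rect.png",rr[:,:,::-1]); np.save("rect.npy",r)
gg=r.max(2).astype(float)
def cen(line,ax):
    w=np.clip(85-line,0,None); return (w*ax).sum()/max(w.sum(),1e-9), line.min()
for y in range(-70,180,12):
    j=int((250-y)*2); o=[]
    for a,b in((545,505),(585,545)):
        i=slice(int((680-a)*2),int((680-b)*2)); c,m=cen(gg[i,j],xs[i]);o.append((round(c,1),m))
    print(y,o)
for x in range(520,575,6):
    j=slice(int((250-75)*2),int((250-25)*2));print(x,[round(v,1) for v in cen(gg[int((680-x)*2),j],ys[j])])
E
```

```text
-70 [(np.float64(520.9), np.float64(39.0)), (np.float64(0.0), np.float64(88.0))]
-58 [(np.float64(520.7), np.float64(46.0)), (np.float64(0.0), np.float64(108.0))]
-46 [(np.float64(520.4), np.float64(50.0)), (np.float64(0.0), np.float64(96.0))]
-34 [(np.float64(520.2), np.float64(47.0)), (np.float64(0.0), np.float64(104.0))]
-22 [(np.float64(521.2), np.float64(50.0)), (np.float64(570.8), np.float64(82.0))]
-10 [(np.float64(519.4), np.float64(50.0)), (np.float64(0.0), np.float64(95.0))]
2 [(np.float64(519.2), np.float64(51.0)), (np.float64(0.0), np.float64(99.0))]
14 [(np.float64(519.1), np.float64(48.0)), (np.float64(0.0), np.float64(94.0))]
26 [(np.float64(518.9), np.float64(45.0)), (np.float64(0.0), np.float64(87.0))]
38 [(np.float64(518.4), np.float64(43.0)), (np.float64(0.0), np.float64(92.0))]
50 [(np.float64(527.3), np.float64(54.0)), (np.float64(552.7), np.float64(75.0))]
62 [(np.float64(0.0), np.float64(92.0)), (np.float64(563.3), np.float64(49.0))]
74 [(np.float64(0.0), np.float64(92.0)), (np.float64(563.2), np.float64(47.0))]
86 [(np.float64(0.0), np.float64(90.0)), (np.floa
[... 310 characters left out ...]
(86.0)), (np.float64(561.8), np.float64(49.0))]
146 [(np.float64(509.5), np.float64(81.0)), (np.float64(561.3), np.float64(44.0))]
158 [(np.float64(0.0), np.float64(86.0)), (np.float64(561.1), np.float64(45.0))]
170 [(np.float64(0.0), np.float64(90.0)), (np.float64(560.8), np.float64(42.0))]
520 [np.float64(40.5), np.float64(41.0)]
526 [np.float64(53.2), np.float64(49.0)]
532 [np.float64(53.4), np.float64(49.0)]
538 [np.float64(53.4), np.float64(49.0)]
544 [np.float64(53.5), np.float64(49.0)]
550 [np.float64(53.8), np.float64(49.0)]
556 [np.float64(53.8), np.float64(46.0)]
562 [np.float64(63.3), np.float64(49.0)]
568 [np.float64(0.0), np.float64(88.0)]
574 [np.float64(0.0), np.float64(98.0)]
```

View pics/rect.png

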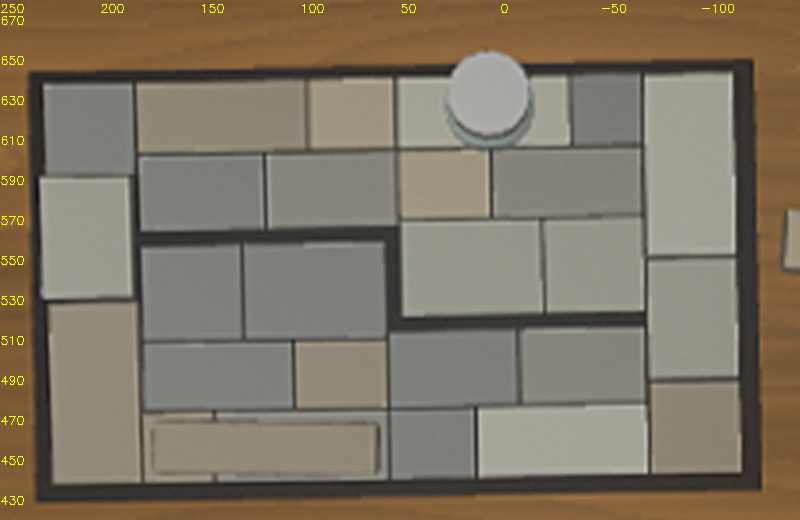

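Joint located, with panel yaw about 0.0225 rad:
- Mark 8 is at about (520.5, -46).
- Mark 5 is at (518.2, 53).
- Mark 4 is at (563.4, 54).
- Mark 1 is at (561.3, 153).

Next I move over mark 8 with the fingers shut.

```bash
python3 -m creep '[0.018,0.037,0,-0.1,0.036,0.074,0,-0.2,0.053,0.107,-0.005,-0.3,0.071,0.143,-0.01,-0.406,0.088,0.178,-0.015,-0.406,0.106,0.213,-0.02,-0.406,0.124,0.249,-0.025,-0.406,0.141,0.284,-0.03,-0.406,0.159,0.32,-0.035,-0.406,0.177,0.355,-0.04,-0.406]' 0
python3 -m creep '[0.017,0.034,-0.01,0,0.034,0.068,-0.02,0,0.05,0.1,-0.03,0,0.067,0.134,-0.04,0,0.08,0.158,-0.05,0,0.0836,0.167,-0.06,0,0.0836,0.167,-0.06,0,0.0836,0.167,-0.06,0]'
python3 - <<'E'
from h import *
o=get_obs();print({k:np.round(o[k],3) for k in("t","ee_pos","orientation","qpos","ft_force","width")})
for z in(34,48):
  print(z,ray("top",[178.8,209],z).round(1),ray("side",[217.6,275],z).round(1), ray("top",pix("top",[561,209,34]),z).round(1))
im=cams.get_image("side")[0]
for p,c in zip(pix("side",[[520.5,-46,34],[518.2,53,34],[563.4,54,34],[561.3,153,34],[560,203,48],o["ee_pos"]]),range(6)):
    cv2.circle(im,tuple(int(v) for v in p.round()),1,(255,0,0),-1)
cv2.imwrite("pics/s1.png",cv2.resize(im[130:330,140:390,::-1],(750,600),interpolation=cv2.INTER_CUBIC))
E
```

```text
t: 1.68
ee_pos: [437.4, -211.6, 182.8]
orientation: [3.141, 0.035, 0.001]
ft_force: [0.2, -0.5, 0.4]
width: 24.8
grasp_force: 0.0
t: 2.35
ee_pos: [519.7, -46.5, 122.2]
orientation: [3.141, 0.038, -0.003]
ft_force: [0.1, 0.3, 0.3]
width: 0.5
grasp_force: 0.0
{'t': np.float64(2.35), 'ee_pos': array([519.671, -46.526, 122.151]), 'orientation': array([ 3.141e+00,  3.800e-02, -3.000e-03]), 'qpos': array([-0.112,  0.421,  1.925, -0.   ,  0.798,  1.435]), 'ft_force': array([0.089, 0.264, 0.263]), 'width': np.float64(0.474)}
34 [[567.  204.4  34. ]] [[565.8 193.5  34. ]] [[561. 209.  34.]]
48 [[565.5 201.2  48. ]] [[555.8 206.6  48. ]] [[559.6 205.8  48. ]]
```

View pics/s1.png

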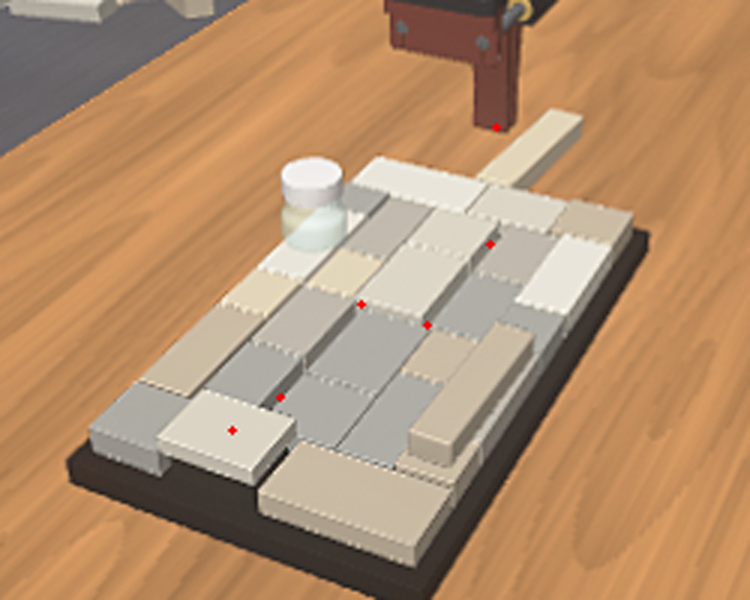

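The projected marks lie on the joint and the fingertip marker lies on the tip at (497,128), so the two cameras agree. I descend at mark 8, then trace.

```bash
python3 -m creep '[0.0005,-0.002,-0.025,0,0.0005,-0.002,-0.05,0,0.0005,-0.002,-0.07,0,0.0005,-0.002,-0.08,0,0.0005,-0.002,-0.085,0,0.0005,-0.002,-0.085,0,0.0005,-0.002,-0.085,0]'
```

```text
t: 2.98
ee_pos: [521.4, -49.1, 38.5]
orientation: [3.141, 0.034, 0.002]
ft_force: [-1.0, -0.5, 0.2]
width: 0.6
grasp_force: 0.0
```

```bash
python3 -m creep '[0,0.01,-0.001,0,-0.0005,0.022,-0.001,0,-0.001,0.034,-0.001,0,-0.0012,0.046,-0.001,0,-0.0015,0.058,-0.001,0,-0.0018,0.07,-0.001,0,-0.002,0.082,-0.001,0,-0.0025,0.093,-0.001,0,-0.0028,0.1015,-0.001,0,-0.0028,0.1015,-0.001,0]'
python3 -m creep '[0,0,0,0,0.008,0,0,0,0.018,0.0003,0,0,0.028,0.0006,0,0,0.038,0.001,0,0,0.045,0.001,0,0,0.045,0.001,0,0,0.045,0.001,0,0]'
```

```text
t: 3.82
ee_pos: [518.1, 54.8, 36.6]
orientation: [-3.141, -0.038, 0.0]
ft_force: [0.3, 1.0, 0.5]
width: 0.3
grasp_force: 0.0
t: 4.48
ee_pos: [563.5, 53.9, 36.5]
orientation: [3.141, 0.035, -0.0]
ft_force: [-0.5, 0.4, -0.3]
width: 0.5
grasp_force: 0.0
```

```bash
python3 -m creep '[0,0.01,0,0,-0.0005,0.022,0,0,-0.001,0.034,0,0,-0.0012,0.046,0,0,-0.0015,0.058,0,0,-0.0018,0.07,0,0,-0.002,0.082,0,0,-0.0022,0.093,0,0,-0.0022,0.1,0,0,-0.0022,0.1,0,0]'
python3 -m creep '[0,0,0,0]'
```

```text
t: 5.32
ee_pos: [561.1, 155.8, 36.7]
orientation: [-3.141, -0.038, -0.001]
ft_force: [0.1, -0.2, 0.0]
width: 0.4
grasp_force: 0.0
t: 5.4
ee_pos: [560.9, 154.5, 36.6]
orientation: [3.141, 0.037, -0.0]
ft_force: [0.1, -0.2, -0.0]
width: 0.3
grasp_force: 0.0
```

```bash
python3 -m creep '[0,0,0.012,0,0,0,0.02,0,0,0.015,0.02,0,-0.001,0.035,0.02,0,-0.001,0.05,0.02,0,-0.001,0.05,0.018,0,-0.001,0.05,0.016,0,-0.001,0.05,0.014,0,-0.001,0.05,0.012,0,-0.001,0.05,0.01,0]'
python3 -m creep '[0,0,-0.001,0,0,0,-0.003,0,0,0,-0.005,0,0,0,-0.007,0,0,0,-0.009,0,0,0,-0.0105,0,0,0,-0.0115,0,0,0,-0.0125,0,0,0,-0.0125,0,0,0,-0.0125,0]'
```

```text
t: 6.23
ee_pos: [559.7, 203.6, 46.4]
orientation: [3.141, 0.035, -0.001]
ft_force: [-1.1, 0.2, 2.6]
width: 0.7
grasp_force: 1.1
t: 7.07
ee_pos: [559.7, 203.7, 34.1]
orientation: [3.141, 0.036, -0.001]
ft_force: [-2.1, -2.9, 6.7]
width: 0.5
grasp_force: 3.0
```

```bash
python3 -m creep '[0,0,0,0,0,0,0,0,0,0,0,0,0,0,0,0,0,0,0,0,0,0,0,0]'
python3 - <<'E'
from h import *
im=cams.get_image("side")[0]
cv2.imwrite("pics/s2.png",cv2.resize(im[180:320,150:325,::-1],(750,600),interpolation=cv2.INTER_CUBIC))
o=get_obs();print(o["ee_pos"],o["ft_force"])
E
```

```text
t: 7.57
ee_pos: [559.8, 203.7, 34.2]
orientation: [3.141, 0.036, -0.001]
ft_force: [-3.2, -3.9, 6.1]
width: 0.5
grasp_force: 3.0
[559.7948554  203.72147799  34.25118919] [-2.39174166 -2.88501883  5.82045677]
```

View pics/s2.png

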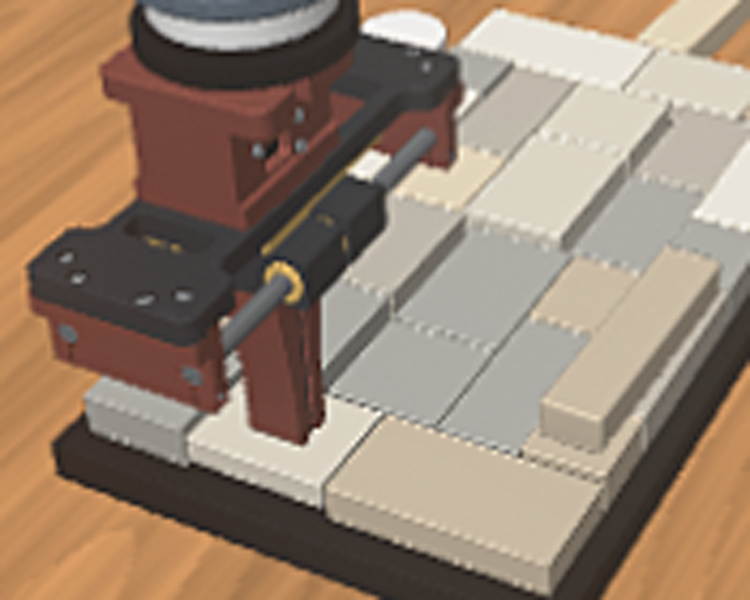

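The picture shows the stone at (285,440) level with its neighbours, with the fingertips on it and the strip and jar unmoved. I add a slight trim and hand in.

```bash
python3 -m creep '[0,0,-0.0004,0,0,0,-0.0004,0,0,0,-0.0004,0,0,0,-0.0004,0,0,0,-0.0004,0,0,0,-0.0004,0]'
python3 -c "
from workcell import *
print(ticket.close_job())"
```

```text
t: 8.12
ee_pos: [559.8, 203.7, 33.8]
orientation: [3.141, 0.036, -0.001]
ft_force: [-3.1, -3.5, 5.8]
width: 0.4
grasp_force: 3.1
the job is handed in; nothing more can be done
None
```

I traced the joint from the flush right-hand stone round both corners to the raised left stone, with the tips about 2–4 mm above the stones. I then pressed that stone flush (tips at 33.8 mm, about 6 N), and handed in at about 8 s with the fingertips still holding it; no verdict was returned.

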